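# Load the container stack onto the wagons

### The arm

A 6-joint arm with a two-finger parallel gripper is mounted at the origin on the work surface. World frame = base frame: x ahead of the robot, y to its left, z up, the work surface at z = 0. Lengths are in m, angles in rad, forces in N, time in s.
With the tool pointing down it reaches from about 0.25 to 0.775 m from the base axis. Payload 4 kg.
Tool frame: the origin (TCP) lies on the centre line of the jaws, within the pads' length; the fingertips stand 25 mm ahead of it and the grasp point (between the pads) lies 6 mm ahead of it; z points along the fingers, y is the line along which they close (so a half turn about z gives the same grasp; the last joint's range is limited). The gripper opens to 94 mm and grips with 3 to 60 N. Pads are 16 mm wide; open, the fingers measure 119 mm over their backs; the gripper's body (75 mm by 177 mm) begins 78 mm behind the grasp point.
Start: joints at [1.069, 0.087, 1.371, -0, 1.684, -0.103], TCP at [0.214, 0.507, 0.231] pointing down, gripper open.
Joint ranges: [-3.1, 3.1], [-0.76, 2.03], [0.27, 2.55], [-1.08, 4.22], [0.17, 2.65], [-2.57, 2.57]. Speed limits (rad/s): [2.79, 2.79, 3.14, 3.14, 3.14, 3.14].

### API

Orientations are given as [roll, pitch, yaw] about the fixed x, y, z axes, in that order (R = Rz(yaw) Ry(pitch) Rx(roll)).
In Python, from bench import sensors, optics, ticket gives the robot as it stands.
- The arm moves only by the tool send_rows, never from a script. Its argument "rows" is a list of rows, each a list of 6 numbers: the shift along the world's x, y, z in mm, then the turn, a rotation vector about the world's x, y, z in rad. In form: [[x, y, z, wx, wy, wz], ...]. A call has 1 to 8 rows; each row shifts and turns the commanded pose from where the row before left it; what a row does not reach is not made up. A row lasts 1/12 s, in which the tool goes at most 41.7 mm and 7.16 degrees, less where a joint would pass 70% of its speed; a pose out of reach is approached as far as the arm can. A call is refused whole if a number of a shift passes 41.7 or a number of a turn 0.125, either way. A call with a gripper value outside its range is refused whole. "grip" is the finger opening in mm, from 0 to 94, set as the call begins (left out, the last holds). The fingers move at their own pace and stop on an object; the grip force is fixed at half the most. Time passes only in rows, so rows that do not move let the fingers close. It gives the time, the measured TCP pose, the force, the opening and the grip force at its end, in the units of the state.
- sensors.get_obs(): the state, without advancing time (a new reading comes with each control period).
- optics.snapshot(name): name is "scene" or "top" or "wrist"; returns the picture (384x512x3 uint8, red, green, blue); there is no depth.
- optics.camera_model(name): a dict with "vertical_fov" (degrees; the focal length in pixels is half the picture's height over the tangent of half this angle, whatever the lens; pixels are square), "cx", "cy" (the principal point, pixels), "R" (3x3) and "t" (3): a world point X has camera coordinates R X + t. Camera axes: x right, y down, z forward; pixel columns grow to the right and rows downward; lengths in m; the calibration is good to about 2 mm. A picture is of the moment at which its call begins: read the wrist's pose just before it. camera_model takes no time and is no camera call; for the wrist camera it gives the pose at the moment of the call.
- ticket.close_job(): hands the job in; it is judged then, once.
The state is a dict: "time": time; "joint_positions": joint angles; "qvel": joint speeds; "joint_torque": joint torques, N m; "tool_pos": TCP position; "ee_rot": TCP orientation; "wrist_force": force on the tool from outside, world axes, zero at the start; "wrist_torque": the same for the moment, N m; "width": finger opening in m; "finger_force": force on a finger pad.
Only numpy, scipy, OpenCV 4.12 (cv2) and the standard library are available. Lean on these libraries where they do the work, as an engineer would, in place of code of your own. Each camera call takes 0.05 s, during which the arm holds its last target. There are 200 camera calls.

### The job

Take the stack of model containers apart from the top down, one at a time, and load each container onto the flat wagon made for its length, so that it lies flat and square on the deck, centred between the bulkheads and across the deck. Set every container down without dropping it, and do not disturb the locomotive or the hand controller.

Things in the scene. Friction and masses are not known exactly. Their poses are not given: they have to be found in the camera images.
- box20: The shortest model freight container: closed white box with grey ribs and dark corners, 70 mm long (x), 28 wide (y), 32 high (z), about 45 g, ends alike. Loose; starts top of the stack (lengthwise on the next longer one, which is as wide: fingers reaching below this one's underside would clasp both). Origin: centre of its underside; x along its length, z up.
- box30: The second shortest model freight container: closed white box with grey ribs and dark corners, 105 mm long (x), 28 wide (y), 32 high (z), about 60 g, ends alike. Loose; starts second from the top of the stack (lengthwise on the next longer one, which is as wide: fingers reaching below this one's underside would clasp both). Origin: centre of its underside; x along its length, z up.
- box40: The second longest model freight container: closed white box with grey ribs and dark corners, 140 mm long (x), 28 wide (y), 32 high (z), about 80 g, ends alike. Loose; starts third from the top of the stack (lengthwise on the next longer one, which is as wide: fingers reaching below this one's underside would clasp both). Origin: centre of its underside; x along its length, z up.
- box53: The longest model freight container: closed white box with grey ribs and dark corners, 186 mm long (x), 28 wide (y), 32 high (z), about 105 g, ends alike. Loose; starts bottom of the stack (on a black slab 4 mm thick). Origin: centre of its underside; x along its length, z up.
- wagon20: The model flat wagon for the 70 mm container: red deck 38 mm wide, open sides, a dark bulkhead 12 mm high and 4 thick across each end, 94 mm clear between them; else like the other three. Fixed, on its own 340 mm piece of track. Origin: on the table under the deck's middle; x along the track, z up; deck's top 22 mm above the origin. Ends alike.
- wagon30: The model flat wagon for the 105 mm container: red deck 38 mm wide, open sides, a dark bulkhead 12 mm high and 4 thick across each end, 129 mm clear between them; else like the other three. Fixed, on its own 340 mm piece of track. Origin: on the table under the deck's middle; x along the track, z up; deck's top 22 mm above the origin. Ends alike.
- wagon40: The model flat wagon for the 140 mm container: red deck 38 mm wide, open sides, a dark bulkhead 12 mm high and 4 thick across each end, 164 mm clear between them; else like the other three. Fixed, on its own 340 mm piece of track. Origin: on the table under the deck's middle; x along the track, z up; deck's top 22 mm above the origin. Ends alike.
- wagon53: The model flat wagon for the 186 mm container: red deck 38 mm wide, open sides, a dark bulkhead 12 mm high and 4 thick across each end, 210 mm clear between them; else like the other three. Fixed, on its own 340 mm piece of track. Origin: on the table under the deck's middle; x along the track, z up; deck's top 22 mm above the origin. Ends alike.
- loco: Bystander: red diesel locomotive model with a cab, 150 mm long, 30 mm wide, 46 mm high, loose on a siding to the robot's left. Origin: middle of its underside, x along its length.
- throttle: Bystander: black hand-held controller with a grey knob, 150 x 62 x 34 mm, lying loose on the table to the robot's right. Origin: centre of its underside, x along its length.
Mind the look-alikes: they are no part of the job. What is shaped like the box20 but green or yellow is not meant.

How it is judged:
On the way, in this order (a step that is already met when the one before it is completed fails the run):
1. the shortest container (70 mm) lies on its own wagon, let go (x of box20 in the frame of wagon20 between -0.014 and 0.014 m and y of box20 in the frame of wagon20 between -0.008 and 0.008 m and z of box20 in the frame of wagon20 between 0.02 and 0.025 m and angle between the x axis of box20 and the x axis of wagon20, either way round below 0.15 rad and angle between box20's own z axis and vertical below 0.06 rad and linear speed of box20 below 0.02 m/s and contact force between the fingers and box20 below 0.05 N), for 0.2 s.
2. the second shortest container (105 mm) lies on its own wagon, let go (x of box30 in the frame of wagon30 between -0.014 and 0.014 m and y of box30 in the frame of wagon30 between -0.008 and 0.008 m and z of box30 in the frame of wagon30 between 0.02 and 0.025 m and angle between the x axis of box30 and the x axis of wagon30, either way round below 0.15 rad and angle between box30's own z axis and vertical below 0.06 rad and linear speed of box30 below 0.02 m/s and contact force between the fingers and box30 below 0.05 N), for 0.2 s.
3. the second longest container (140 mm) lies on its own wagon, let go (x of box40 in the frame of wagon40 between -0.014 and 0.014 m and y of box40 in the frame of wagon40 between -0.008 and 0.008 m and z of box40 in the frame of wagon40 between 0.02 and 0.025 m and angle between the x axis of box40 and the x axis of wagon40, either way round below 0.15 rad and angle between box40's own z axis and vertical below 0.06 rad and linear speed of box40 below 0.02 m/s and contact force between the fingers and box40 below 0.05 N), for 0.2 s.
4. the longest container (186 mm) lies on its own wagon, let go (x of box53 in the frame of wagon53 between -0.014 and 0.014 m and y of box53 in the frame of wagon53 between -0.008 and 0.008 m and z of box53 in the frame of wagon53 between 0.02 and 0.025 m and angle between the x axis of box53 and the x axis of wagon53, either way round below 0.15 rad and angle between box53's own z axis and vertical below 0.06 rad and linear speed of box53 below 0.02 m/s and contact force between the fingers and box53 below 0.05 N), for 0.2 s.
At the end, for the whole second after the job is handed in: Each container is on the wagon of its own length, upright and flat on the deck (underside -2 to +3 mm from it, tilt under 0.06 rad), within 14 mm of the middle along and 8 mm across, turned under 0.15 rad from the wagon (either way round), released and at rest (all of step 1 and all of step 2 and all of step 3 and all of step 4); the robot touches nothing.
It fails at once if a container is dropped or thrown: it moves faster than 0.7 m/s (a fall of about 25 mm) while the fingers do not hold it ((contact force between the fingers and box20 below 0.05 N and linear speed of box20 above 0.7 m/s) or (contact force between the fingers and box30 below 0.05 N and linear speed of box30 above 0.7 m/s) or (contact force between the fingers and box40 below 0.05 N and linear speed of box40 above 0.7 m/s) or (contact force between the fingers and box53 below 0.05 N and linear speed of box53 above 0.7 m/s)).
It fails at once if the locomotive is moved more than 20 mm (distance of loco from where it was at the start of the episode above 0.02 m).
It fails at once if the hand controller is moved more than 20 mm (distance of throttle from where it was at the start of the episode above 0.02 m).
It also fails if it takes over 112 s, if anything falls off the work surface, if the arm or the gripper's body presses on something with over 40 N, if the wrist force passes 120 N, or if a joint passes its speed limit or range.

## Working session

There is one attempt and no reset: what is moved stays moved. The work goes in short steps, Python scripts to look and compute and a tool call to move; the robot and the scene stay as the last step left them, time stands still between calls to the robot, and variables do not carry over. Pictures are saved under pics/ and viewed, at most 14 in all, crops included, and the job is handed in when it is done.

Besides the shell and the picture viewer there is one more tool, called after ">>>" as name([rows], argument=value, ...), one row to a line, values as JSON. send_rows: Moves the arm, as the interface text tells. Its arguments: {"type":"object","properties":{"rows":{"type":"array"},"grip":{"type":"number"}},"required":["rows"]}

```bash
mkdir -p pics; ls
python3 - <<'E'
from bench import sensors, optics
import cv2
for n in ("scene","top"):
    cv2.imwrite(f"pics/{n}0.png",cv2.resize(optics.snapshot(n)[:,:,::-1],(800,600),interpolation=cv2.INTER_CUBIC))
    print(n,optics.camera_model(n))
o=sensors.get_obs();print(o)
E
```

```text
pics
scene {'vertical_fov': 49.504469823882125, 'cx': 248.93005075386534, 'cy': 195.37304130725474, 'R': array([[ 0.49973241,  0.86610758, -0.01118841],
       [ 0.55573347, -0.33050514, -0.76284117],
       [-0.66440035,  0.37499868, -0.6464891 ]]), 't': array([-0.27136892, -0.2589315 ,  1.68017517])}
top {'vertical_fov': 49.02006019766858, 'cx': 257.46986685473325, 'cy': 196.27046066794082, 'R': array([[-0.0117991 , -0.99992287, -0.00387825],
       [-0.98867687,  0.01224647, -0.14955958],
       [ 0.14959554,  0.00206967, -0.98874511]]), 't': array([-0.01445651,  0.61531609,  1.24683878])}
{'time': 0.1, 'joint_positions': array([ 1.06890628e+00,  8.78969897e-02,  1.37205440e+00, -1.11084445e-05,
        1.68362704e+00, -1.03084519e-01]), 'qvel': array([-0.00048417,  0.00018216, -0.00176657, -0.00044803,  0.0009573 ,
        0.00135657]), 'joint_torque': array([ 2.58653286e-03, -3.41248190e+01, -3.03302622e+01,  7.19895260e-02,
        3.03813256e-02, -7.83802420e-05]), 'tool_pos': array([0.21336289, 0.50645338, 0.22943722]), 'ee_rot': array([-3.13961629e+00, -1.93357856e-04,  2.74278569e+00]), 'wrist_force': array([-0.29736816, -0.49797155, -0.37444755]), 'wrist_torque': array([-0.00224774, -0.00323026, -0.01873795]), 'finger_force': 0.0, 'width': 0.09402046542059486}
```

View pics/scene0.png

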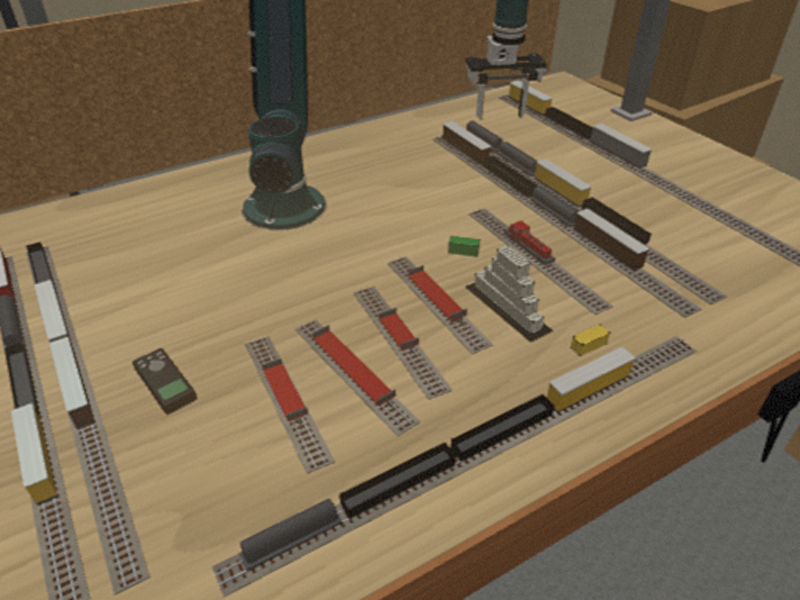

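View pics/top0.png

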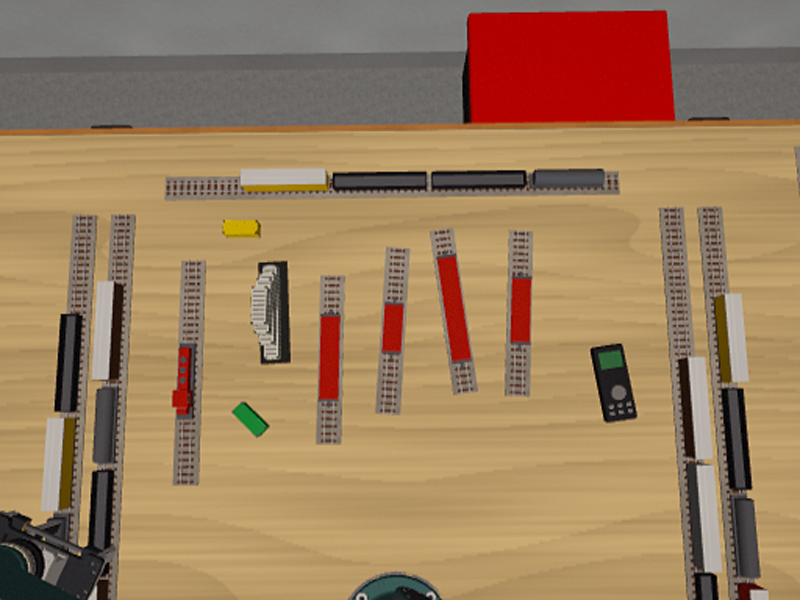

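```bash
cat > h.py <<'E'
import numpy as np, cv2
from bench import sensors, optics
def ray(m,uv,z,H=384):
    f=H/2/np.tan(np.radians(m["vertical_fov"]/2))
    uv=np.atleast_2d(uv).astype(float)
    d=np.c_[(uv[:,0]-m["cx"])/f,(uv[:,1]-m["cy"])/f,np.ones(len(uv))]@m["R"]
    c=-m["R"].T@m["t"]
    return (c+d*((z-c[2])/d[:,2])[:,None])[:,:2]
def proj(m,P,H=384):
    f=H/2/np.tan(np.radians(m["vertical_fov"]/2))
    c=np.atleast_2d(P)@m["R"].T+m["t"]
    return c[:,:2]/c[:,2:]*f+[m["cx"],m["cy"]]
def red(img,m,z=.022,amin=150):
    r,g,b=[img[:,:,i].astype(int) for i in range(3)]
    k=((r>90)&(r>2*g)&(r>2*b)).astype(np.uint8)
    n,l,s,c=cv2.connectedComponentsWithStats(k)
    out=[]
    for i in range(1,n):
        if s[i,4]<amin: continue
        v,u=np.nonzero(l==i)
        P=ray(m,np.c_[u,v],z)
        (cx,cy),(w,h),a=cv2.minAreaRect((P*1000).astype(np.float32))
        if w<h: w,h,a=h,w,a+90
        out.append((round(cx,1),round(cy,1),round(w,1),round(h,1),round((a+90)%180-90,1),s[i,4]))
    return out
E
python3 - <<'E'
from h import *
m=optics.camera_model("top");im=optics.snapshot("top")
print(-m["R"].T@m["t"])
for r in red(im,m): print(r)
c=im[155:245,135:205,::-1]
cv2.imwrite("pics/stack.png",cv2.resize(c,None,fx=6.5,fy=6.5,interpolation=cv2.INTER_CUBIC))
E
```

```text
[ 0.42165669 -0.0245714   1.32477609]
(1130.4, -381.3, 428.7, 252.0, -89.8, np.int32(9177))
(615.5, -123.9, 210.6, 37.5, 7.1, np.int32(792))
(610.8, -257.7, 127.4, 37.6, -2.3, np.int32(496))
(577.6, -1.2, 90.9, 37.4, -0.7, np.int32(362))
(520.4, 124.9, 164.1, 37.7, -1.1, np.int32(660))
(479.0, 418.6, 128.9, 28.9, -0.0, np.int32(279))
```

View pics/stack.png

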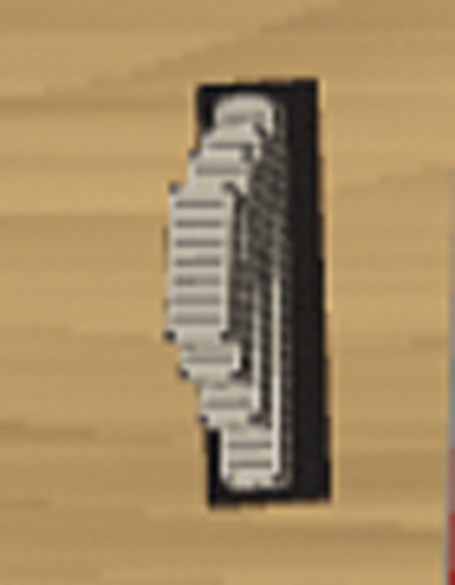

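Run:
```python
from h import *
m=optics.camera_model("top")
def g(pts,z): 
    return ray(m,[[135+u/6.5-.42,155+v/6.5-.42] for u,v in pts],z)*1000
for n,p,z in (("top",[(173,185),(238,188),(166,340),(231,341)],.132),("slab",[(197,86),(318,79),(211,509),(331,500)],.004)):
    P=g(p,z);d=P[0]-P[2];print(n,P.round(1).tolist(),P.mean(0).round(1),np.linalg.norm(d).round(1),np.degrees(np.arctan2(d[1],d[0])).round(1))
w=optics.camera_model("wrist");o=sensors.get_obs()
print(o["tool_pos"],o["ee_rot"],-w["R"].T@w["t"],w)
```

```text
top [[644.1, 254.8], [642.4, 226.0], [574.9, 256.3], [574.1, 227.7]] [608.9 241.2] 69.2 -1.3
slab [[717.5, 274.1], [720.3, 214.4], [509.0, 262.9], [512.6, 205.1]] [614.8 239.1] 208.8 3.1
[0.21340121 0.50650756 0.22958959] [-3.13993070e+00 -1.38279211e-04  2.74278792e+00] [0.14971263 0.53440168 0.38455146] {'vertical_fov': 64.3989619850141, 'cx': 254.36946166443644, 'cy': 190.55657887978057, 'R': array([[ 3.88694096e-01,  9.21366794e-01, -3.61500210e-04],
       [ 8.94052188e-01, -3.77076085e-01,  2.41835296e-01],
       [ 2.22682698e-01, -9.43231520e-02, -9.70317246e-01]]), 't': array([-0.55043337, -0.02533893,  0.39020496])}
```

>>> send_rows([
  [24,-16,4,0,0,0.025],
  [25,-16.7,4,0,0,0.025],
  [25,-16.7,4,0,0,0.025],
  [25,-16.7,4,0,0,0.025],
  [25,-16.7,4,0,0,0.025],
  [25,-16.7,4,0,0,0.025],
  [25,-16.7,4,0,0,0.025],
  [25,-16.7,4,0,0,0.025],
], grip=94)

```text
time: 0.82
tool_pos: [0.4135, 0.3729, 0.2623]
ee_rot: [-3.141, -0.0, 2.944]
wrist_force: [-0.5, 0.0, 0.3]
width: 0.0943
finger_force: 0.0
```

>>> send_rows([
  [25,-16.6,0,0,0,0.025],
  [25,-16.6,0,0,0,0.025],
  [25,-16.6,0,0,0,0.025],
  [25,-16.6,0,0,0,0.025],
  [25,-16.6,0,0,0,0.025],
  [25,-16.6,0,0,0,0.025],
  [25,-16.6,0,0,0,0.025],
  [22,-16.6,0,0,0,0.025],
])

```text
time: 1.48
tool_pos: [0.6108, 0.24, 0.2616]
ee_rot: [-3.141, -0.001, -3.14]
wrist_force: [-0.4, 0.1, -0.2]
width: 0.0937
finger_force: 0.0
```

>>> send_rows([
  [0,0,0,0,0,0],
  [0,0,0,0,0,0],
  [0,0,0,0,0,0],
])

```text
time: 1.73
tool_pos: [0.6091, 0.2414, 0.262]
ee_rot: [3.141, -0.001, -3.141]
wrist_force: [0.5, 0.5, 0.4]
width: 0.0944
finger_force: 0.0
```

Run:
```python
from h import *
o=sensors.get_obs();m=optics.camera_model("wrist");im=optics.snapshot("wrist")
print(o["tool_pos"],o["ee_rot"],-m["R"].T@m["t"]); np.savez("w1.npz",im=im,**m)
cv2.imwrite("pics/w1.png",cv2.resize(im[:,:,::-1],(800,600),interpolation=cv2.INTER_CUBIC))
```

```text
[0.60909072 0.2414438  0.26196422] [ 3.14126790e+00 -1.46892722e-03 -3.14053038e+00] [0.54000695 0.24169706 0.41703969]
```

View pics/w1.png

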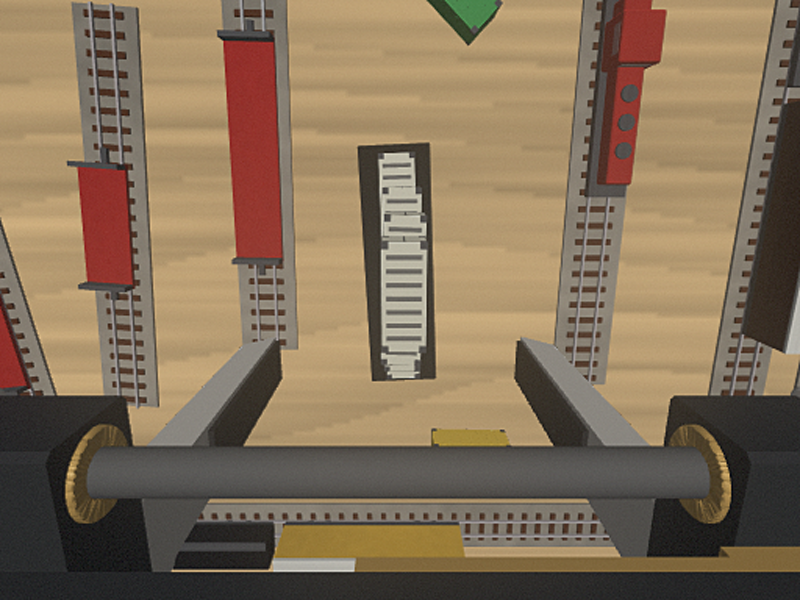

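Run:
```python
from h import *
d=np.load("w1.npz");im=d["im"]
c=im[85:250,220:290,::-1]
cv2.imwrite("pics/w1c.png",cv2.resize(c,None,fx=3.6,fy=3.6,interpolation=cv2.INTER_CUBIC))
for r in red(im,d): print(r)
```

```text
(431.7, 425.6, 41.4, 31.8, 0.1, np.int32(1019))
(520.7, 128.3, 164.1, 37.9, -1.1, np.int32(4239))
(499.7, 419.8, 85.8, 20.2, 0.0, np.int32(914))
(578.1, 2.1, 93.7, 37.9, -4.2, np.int32(2170))
(685.4, -94.8, 76.5, 21.9, -11.3, np.int32(470))
```

View pics/w1c.png

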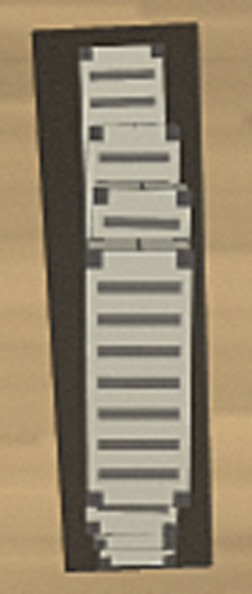

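```bash
cat >> h.py <<'E'
def red2(img,m,z=.022,amin=300):
    r,g,b=[img[:,:,i].astype(int) for i in range(3)]
    k=((r>90)&(r>2*g)&(r>2*b)).astype(np.uint8)
    n,l,s,c=cv2.connectedComponentsWithStats(k)
    for i in range(1,n):
        if s[i,4]<amin: continue
        v,u=np.nonzero(l==i); P=ray(m,np.c_[u,v],z)*1000
        e,V=np.linalg.eigh(np.cov(P.T)); a=V[:,1]*np.sign(V[0,1])
        print(P.mean(0).round(1),np.sqrt(12*e[::-1]).round(1),"yaw",np.degrees(np.arctan2(a[1],a[0])).round(2),"box",s[i,:4])
E
python3 - <<'E'
from h import *
d=np.load("w1.npz")
red2(d["im"],d)
P=ray(d,[[220+u/3.6-.36,85+v/3.6-.36] for u,v in [(88,250),(191,250),(88,505),(189,503)]],.132)*1000
print(P.round(1),P.mean(0))
m=optics.camera_model("top");print("top");red2(optics.snapshot("top"),m)
E
```

```text
[432.4 425. ] [41.1 30.9] yaw 10.38 box [396   0  30  40]
[516.4 128.3] [163.9  37.9] yaw -1.09 box [143  26  38 139]
[499.4 419.3] [93.9 21.8] yaw 0.24 box [388  43  24  75]
[576.7   2.2] [93.6 37.9] yaw -3.95 box [ 50 107  35  75]
[ 693.6 -100.2] [63.3 17.2] yaw -3.14 box [  0 196  17  53]
[[575.7 232.7]
 [575.7 259.4]
 [645.9 232.1]
 [645.4 259.9]] [610.66772924 246.03550674]
top
[1128.5 -381.2] [427.5 251.2] yaw 89.86 box [299   7 133  72]
[ 614.9 -123.8] [210.4  37.3] yaw 7.04 box [280 164  21  68]
[ 610.6 -257.4] [129.   37.7] yaw -4.35 box [327 178  13  41]
[577.4  -1.2] [94.1 37.4] yaw -3.89 box [245 195  13  30]
[518.9 125. ] [167.7  37.9] yaw -0.56 box [204 202  14  54]
```

>>> send_rows([
  [-4,-30,0,0,0,0],
  [-4,-30,0,0,0,0],
  [-4,-30,0,0,0,0],
  [-4,-30,0,0,0,0],
  [-4,-30,0,0,0,0],
  [-4,-30,0,0,0,0],
  [-4,-30,0,0,0,0],
  [-4,-31,0,0,0,0],
])

```text
time: 2.5
tool_pos: [0.5766, 0.0003, 0.2632]
ee_rot: [3.141, 0.001, -3.138]
wrist_force: [0.3, -0.1, 0.9]
width: 0.0938
finger_force: 0.0
```

>>> send_rows([
  [0,0,0,0,0,0],
  [0,0,0,0,0,0],
  [0,0,0,0,0,0],
])

```text
time: 2.75
tool_pos: [0.5773, 0.0015, 0.263]
ee_rot: [3.141, 0.001, -3.139]
wrist_force: [0.1, 1.0, 0.3]
width: 0.094
finger_force: 0.0
```

Run:
```python
from h import *
o=sensors.get_obs();m=optics.camera_model("wrist");im=optics.snapshot("wrist")
print(o["tool_pos"],o["ee_rot"]); red2(im,m)
```

```text
[0.57733375 0.00146299 0.26296548] [ 3.14066170e+00  7.62851885e-04 -3.13920764e+00]
[516.7 128.1] [163.6  38.1] yaw -1.17 box [333  55  43 133]
[ 592.7 -122.6] [194.5  37.7] yaw 9.02 box [132 116  58 153]
[577.1   2. ] [93.2 37.4] yaw -4.07 box [238 133  34  72]
[ 608.9 -254.4] [127.1  38. ] yaw -3.54 box [ 44 145  37  94]
```

>>> send_rows([
  [4,-24,0,0,0,0],
  [4,-24,0,0,0,0],
  [4,-24,0,0,0,0],
  [4,-24,0,0,0,0],
  [4,-24,0,0,0,0],
  [4,-24,0,0,0,0],
  [4,-24,0,0,0,0],
  [4,-24,0,0,0,0],
])

```text
time: 3.47
tool_pos: [0.6104, -0.1909, 0.2625]
ee_rot: [3.141, 0.0, -3.137]
wrist_force: [0.1, 0.5, 0.8]
width: 0.0939
finger_force: 0.0
```

>>> send_rows([
  [0,0,0,0,0,0],
  [0,0,0,0,0,0],
  [0,0,0,0,0,0],
])

```text
time: 3.72
tool_pos: [0.61, -0.19, 0.2624]
ee_rot: [3.141, -0.0, -3.138]
wrist_force: [-0.2, -0.4, 0.2]
width: 0.0939
finger_force: 0.0
```

Run:
```python
from h import *
o=sensors.get_obs();m=optics.camera_model("wrist");im=optics.snapshot("wrist")
print(o["tool_pos"],o["ee_rot"]); red2(im,m)
cv2.imwrite("pics/w2.png",im[:,:,::-1])
```

```text
[ 0.6099742  -0.19002771  0.26239237] [ 3.14050583e+00 -1.79432148e-04 -3.13841424e+00]
[540.9 122.3] [146.   27.5] yaw 5.6 box [482  26  30 139]
[ 609.9 -122. ] [209.4  37.8] yaw 7.02 box [284  90  41 159]
[576.7   2. ] [94. 38.] yaw -4.14 box [382 106  43  76]
[ 608.2 -254.7] [128.1  37.5] yaw -3.5 box [190 119  31  98]
```

>>> send_rows([
  [0,27,0,0,0,0],
  [0,27,0,0,0,0],
  [0,27,0,0,0,0],
  [0,27,0,0,0,0],
  [0,27,0,0,0,0],
  [0,27,0,0,0,0],
  [0,27,0,0,0,0],
  [0,27,0,0,0,0],
])

```text
time: 4.43
tool_pos: [0.6089, 0.0273, 0.2631]
ee_rot: [3.141, 0.001, -3.138]
wrist_force: [0.2, -0.1, 0.7]
width: 0.094
finger_force: 0.0
```

>>> send_rows([
  [0,27,0,0,0,0],
  [0,27,0,0,0,0],
  [0,27,0,0,0,0],
  [0,27,0,0,0,0],
  [0,27,0,0,0,0],
  [0,27,0,0,0,0],
  [0,27,0,0,0,0],
  [0.7,31,0,0,0,0],
])

```text
time: 5.1
tool_pos: [0.609, 0.2467, 0.2633]
ee_rot: [3.141, 0.001, -3.139]
wrist_force: [0.9, -1.1, -0.8]
width: 0.0941
finger_force: 0.0
```

>>> send_rows([
  [0,0,-16,0,0,0],
  [0,0,-18,0,0,0],
  [0,0,-18,0,0,0],
  [0,0,-18,0,0,0],
  [0,0,-18,0,0,0],
  [0,0,-18,0,0,0],
  [0,0,-16,0,0,0],
  [0,0,0,0,0,0],
])

```text
time: 5.77
tool_pos: [0.6071, 0.2451, 0.1362]
ee_rot: [-3.14, -0.007, -3.138]
wrist_force: [-0.6, -0.1, -0.7]
width: 0.0939
finger_force: 0.0
```

Run:
```python
from h import *
o=sensors.get_obs();m=optics.camera_model("wrist");im=optics.snapshot("wrist")
print(o["tool_pos"],o["ee_rot"]); np.savez("w3.npz",im=im,**m)
cv2.imwrite("pics/w3.png",im[:,:,::-1])
```

```text
[0.60708476 0.24508127 0.13623888] [-3.13983251 -0.00744767 -3.1381011 ]
```

View pics/w3.png

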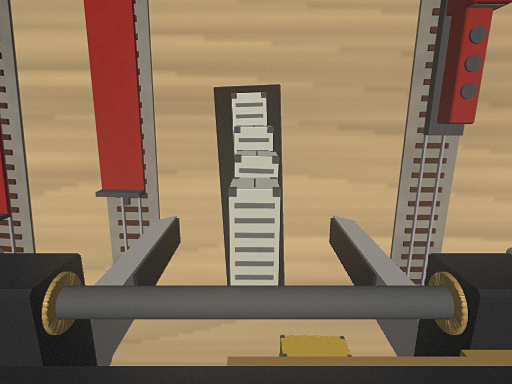

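>>> send_rows([
  [0,0,-4,0,0,0],
  [0,0,-3,0,0,0],
  [0,0,0,0,0,0],
])

```text
time: 6.07
tool_pos: [0.6104, 0.2446, 0.1344]
ee_rot: [3.141, 0.001, -3.14]
wrist_force: [-0.4, -0.4, -0.2]
width: 0.0941
finger_force: 0.0
```

>>> send_rows([
  [0,0,0,0,0,0],
  [0,0,0,0,0,0],
  [0,0,0,0,0,0],
  [0,0,0,0,0,0],
  [0,0,0,0,0,0],
  [0,0,0,0,0,0],
  [0,0,0,0,0,0],
  [0,0,0,0,0,0],
], grip=20)

```text
time: 6.73
tool_pos: [0.6103, 0.2441, 0.1335]
ee_rot: [3.141, -0.0, -3.14]
wrist_force: [0.1, -1.0, 0.2]
width: 0.0439
finger_force: 0.0
```

>>> send_rows([
  [0,0,-3,0,0,0],
  [0,0,0,0,0,0],
  [0,0,0,0,0,0],
  [0,0,0,0,0,0],
  [0,0,0,0,0,0],
  [0,0,0,0,0,0],
  [0,0,0,0,0,0],
  [0,0,0,0,0,0],
])

```text
time: 7.4
tool_pos: [0.6103, 0.2442, 0.1305]
ee_rot: [3.142, 0.0, -3.14]
wrist_force: [-0.9, -1.2, 0.3]
width: 0.0282
finger_force: 30.0
```

>>> send_rows([
  [0,0,4,0,0,0],
  [0,0,8,0,0,0],
  [0,0,12,0,0,0],
  [0,0,14,0,0,0],
  [0,0,14,0,0,0],
  [0,0,12,0,0,0],
  [0,-4,6,0,0,0],
  [-1,-10,0,0,0,0],
])

```text
time: 8.07
tool_pos: [0.6103, 0.231, 0.2036]
ee_rot: [3.14, 0.005, -3.139]
wrist_force: [0.0, -0.7, -0.1]
width: 0.028
finger_force: 30.0
```

>>> send_rows([
  [-4,-20,0,0,0,-0.009],
  [-4,-30,0,0,0,-0.009],
  [-4,-30,0,0,0,-0.009],
  [-4,-30,0,0,0,-0.009],
  [-4,-30,0,0,0,-0.009],
  [-4,-30,0,0,0,-0.009],
  [-4,-30,0,0,0,-0.009],
  [-3,-20,0,0,0,-0.009],
])

```text
time: 8.73
tool_pos: [0.577, 0.0067, 0.1997]
ee_rot: [-3.14, -0.002, 3.068]
wrist_force: [0.4, -0.5, -1.2]
width: 0.0278
finger_force: 30.0
```

>>> send_rows([
  [0,-9,0,0,0,0],
  [0,0,-12,0,0,0],
  [0,0,-20,0,0,0],
  [0,0,-20,0,0,0],
  [0,0,-20,0,0,0],
  [0,0,-20,0,0,0],
  [0,0,-20,0,0,0],
  [0,0,-16,0,0,0],
])

```text
time: 9.4
tool_pos: [0.5769, 0.0028, 0.0692]
ee_rot: [3.141, -0.003, 3.073]
wrist_force: [-0.7, 0.6, -0.8]
width: 0.028
finger_force: 30.0
```

>>> send_rows([
  [0,0,0,0,0,0],
  [0,0,0,0,0,0],
  [0,0,0,0,0,0],
])

```text
time: 9.65
tool_pos: [0.5787, 0.0019, 0.073]
ee_rot: [3.141, 0.001, 3.072]
wrist_force: [0.2, -0.4, 0.1]
width: 0.0275
finger_force: 30.0
```

Run:
```python
from h import *
o=sensors.get_obs();m=optics.camera_model("wrist");im=optics.snapshot("wrist")
print(o["tool_pos"],o["ee_rot"]); np.savez("w4.npz",im=im,**m)
cv2.imwrite("pics/w4.png",im[:,:,::-1])
```

```text
[0.57872714 0.00191044 0.07299969] [3.14120897e+00 8.66976234e-04 3.07182599e+00]
```

View pics/w4.png

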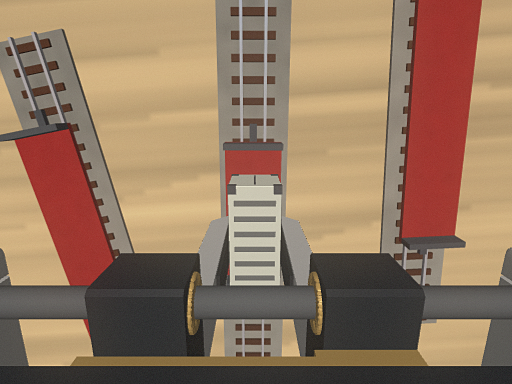

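>>> send_rows([
  [0,-0.5,-5,0,0,0],
  [0,0,-6,0,0,0],
  [0,0,-4,0,0,0],
  [0,0,-3,0,0,0],
  [0,0,-1,0,0,0],
  [0,0,0,0,0,0],
  [0,0,0,0,0,0],
])

```text
time: 10.28
tool_pos: [0.5783, 0.0006, 0.0535]
ee_rot: [3.141, -0.0, 3.071]
wrist_force: [0.1, -0.1, -0.6]
width: 0.0277
finger_force: 30.0
```

>>> send_rows([
  [0,0,-1,0,0,0],
  [0,0,0,0,0,0],
  [0,0,0,0,0,0],
])

```text
time: 10.53
tool_pos: [0.5784, 0.0007, 0.0526]
ee_rot: [3.142, 0.0, 3.071]
wrist_force: [0.2, -0.4, -0.7]
width: 0.0279
finger_force: 30.0
```

>>> send_rows([
  [0,0,-0.7,0,0,0],
  [0,0,0,0,0,0],
  [0,0,0,0,0,0],
])

```text
time: 10.78
tool_pos: [0.5783, 0.0007, 0.0518]
ee_rot: [3.141, 0.0, 3.071]
wrist_force: [-0.0, 0.0, -1.9]
width: 0.0281
finger_force: 30.0
```

>>> send_rows([
  [0,0,-0.7,0,0,0],
  [0,0,0,0,0,0],
  [0,0,0,0,0,0],
])

```text
time: 11.03
tool_pos: [0.5784, 0.0007, 0.0518]
ee_rot: [3.142, 0.0, 3.071]
wrist_force: [-1.7, 0.8, 4.7]
width: 0.0276
finger_force: 30.0
```

>>> send_rows([
  [0,0,0,0,0,0],
  [0,0,0,0,0,0],
  [0,0,0,0,0,0],
  [0,0,0,0,0,0],
  [0,0,0,0,0,0],
  [0,0,0,0,0,0],
  [0,0,0,0,0,0],
  [0,0,0,0,0,0],
], grip=94)

```text
time: 11.7
tool_pos: [0.5783, 0.0007, 0.0511]
ee_rot: [3.142, 0.0, 3.071]
wrist_force: [-0.2, -0.1, -0.6]
width: 0.0779
finger_force: 0.0
```

>>> send_rows([
  [0,0,10,0,0,0],
  [0,0,25,0,0,0],
  [0,0,30,0,0,0],
  [0,0,30,0,0,0],
  [0,0,30,0,0,0],
  [0,0,30,0,0,0],
  [0,0,30,0,0,0],
  [0,0,25,0,0,0],
])

```text
time: 12.37
tool_pos: [0.5784, 0.0006, 0.2648]
ee_rot: [3.142, 0.003, 3.071]
wrist_force: [1.9, -0.6, 0.9]
width: 0.0942
finger_force: 0.0
```

>>> send_rows([
  [4,30,0,0,0,0.009],
  [4,30,0,0,0,0.009],
  [4,30,0,0,0,0.009],
  [4,30,0,0,0,0.009],
  [4,30,0,0,0,0.009],
  [4,30,0,0,0,0.009],
  [4,30,0,0,0,0.009],
  [4,34,0,0,0,0.009],
])

```text
time: 13.03
tool_pos: [0.6103, 0.2456, 0.2623]
ee_rot: [3.142, 0.001, -3.141]
wrist_force: [0.7, -0.6, 0.2]
width: 0.094
finger_force: 0.0
```

>>> send_rows([
  [0,0,0,0,0,0],
  [0,0,0,0,0,0],
  [0,0,0,0,0,0],
])

```text
time: 13.28
tool_pos: [0.6102, 0.2443, 0.2615]
ee_rot: [-3.141, 0.0, -3.14]
wrist_force: [0.5, -1.3, -0.2]
width: 0.0938
finger_force: 0.0
```

Run:
```python
from h import *
o=sensors.get_obs();m=optics.camera_model("wrist");im=optics.snapshot("wrist")
print(o["tool_pos"],o["ee_rot"]); np.savez("w5.npz",im=im,**m)
red2(im,m)
cv2.imwrite("pics/w5.png",cv2.resize(im[50:260,30:310,::-1],None,fx=2.8,fy=2.8,interpolation=cv2.INTER_CUBIC))
```

```text
[0.61020825 0.24431866 0.26153063] [-3.14107309e+00  3.02954543e-04 -3.14033147e+00]
[433.1 424.6] [39.2 31.1] yaw 9.88 box [393   0  31  39]
[516.4 128.1] [163.7  37.9] yaw -1.13 box [140  24  38 140]
[500. 419.] [93.4 21.8] yaw 0.31 box [386  42  24  75]
[566.9   9.4] [116.9  37. ] yaw 2.54 box [ 47 105  36  76]
[696.9 -99. ] [54.4 15. ] yaw -3.29 box [  0 202  15  45]
```

View pics/w5.png

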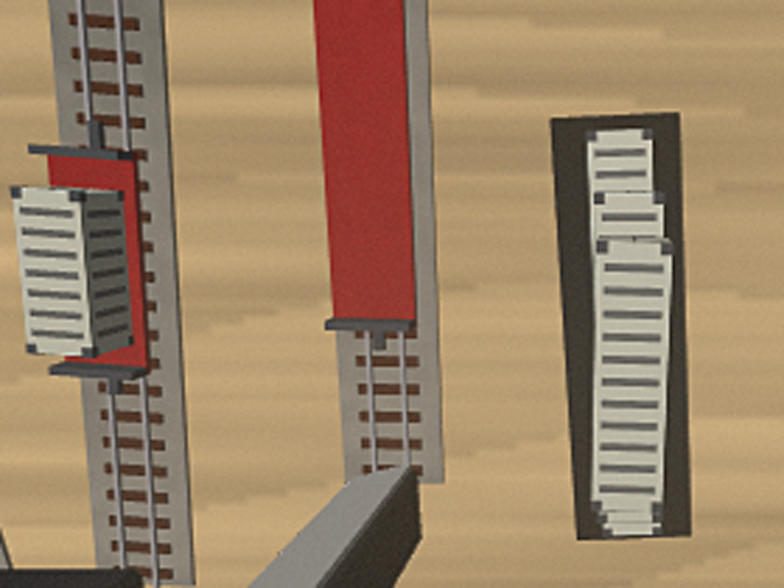

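Run:
```python
from h import *
d=np.load("w5.npz")
def q(p,z):
    P=ray(d,[[30+u/2.8-.32,50+v/2.8-.32] for u,v in p],z)*1000
    f=(P[0]+P[1])/2-(P[2]+P[3])/2; L=np.linalg.norm(f); f*=np.sign(f[0])
    print(P.round(1).tolist(),P.mean(0).round(1),L.round(1),np.degrees(np.arctan2(f[1],f[0])).round(2))
q([(597,238),(672,239),(592,512),(662,508)],.1)
q([(12,188),(83,193),(28,350),(98,356)],.054)
```

```text
[[561.2, 233.3], [561.5, 260.7], [668.1, 230.4], [666.4, 258.1]] [614.3 245.7] 105.9 -1.47
[[544.0, -9.4], [546.0, 19.5], [612.0, -14.4], [614.6, 15.4]] [579.1   2.8] 68.5 -3.8
```

>>> send_rows([
  [3.3,-0.4,-12,0,0,-0.026],
  [0,0,-25,0,0,0],
  [0,0,-27,0,0,0],
  [0,0,-27,0,0,0],
  [0,0,-27,0,0,0],
  [0,0,-25,0,0,0],
  [0,0,-14,0,0,0],
  [0,0,0,0,0,0],
], grip=80)

```text
time: 14.0
tool_pos: [0.6108, 0.2418, 0.0982]
ee_rot: [-3.138, -0.009, 3.114]
wrist_force: [-0.1, 0.5, -0.4]
width: 0.0797
finger_force: 0.0
```

>>> send_rows([
  [0,0,-4,0,0,0],
  [0,0,0,0,0,0],
  [0,0,0,0,0,0],
], grip=50)

```text
time: 14.25
tool_pos: [0.6145, 0.244, 0.1018]
ee_rot: [3.141, 0.003, 3.116]
wrist_force: [0.1, 0.0, -0.2]
width: 0.0634
finger_force: 0.0
```

>>> send_rows([
  [0,0,-3,0,0,0],
  [0,0,0,0,0,0],
  [0,0,0,0,0,0],
  [0,0,0,0,0,0],
  [0,0,0,0,0,0],
  [0,0,0,0,0,0],
  [0,0,0,0,0,0],
  [0,0,0,0,0,0],
], grip=20)

```text
time: 14.92
tool_pos: [0.6137, 0.2444, 0.0973]
ee_rot: [3.141, 0.0, 3.117]
wrist_force: [-0.5, 0.2, 0.4]
width: 0.028
finger_force: 30.0
```

>>> send_rows([
  [0,0,4,0,0,0],
  [0,0,8,0,0,0],
  [0,0,12,0,0,0],
  [0,0,14,0,0,0],
  [0,0,14,0,0,0],
  [0,0,12,0,0,0],
  [0,-5,8,0,0,0],
  [0,-15,4,0,0,0],
])

```text
time: 15.58
tool_pos: [0.6141, 0.2255, 0.1756]
ee_rot: [3.14, 0.003, 3.119]
wrist_force: [-0.6, 0.1, -1.1]
width: 0.0279
finger_force: 30.0
```

>>> send_rows([
  [0,-25,0,0,0,-0.005],
  [0,-30,0,0,0,-0.005],
  [-1,-30,0,0,0,-0.005],
  [-1,-30,0,0,0,-0.005],
  [-1,-30,0,0,0,-0.005],
  [-1,-30,0,0,0,-0.005],
  [0,-30,0,0,0,-0.005],
  [0,-30,0,0,0,0],
])

```text
time: 16.25
tool_pos: [0.6086, -0.0135, 0.1728]
ee_rot: [-3.141, -0.001, 3.081]
wrist_force: [0.7, 0.2, -0.9]
width: 0.028
finger_force: 30.0
```

>>> send_rows([
  [0,-30,0,0,0,0],
  [0,-30,0,0,0,0],
  [0,-30,0,0,0,0],
  [0,-30,0,0,0,0],
  [0,-30,0,0,0,0],
  [0,-30,0,0,0,0],
  [0,-30,0,0,0,0],
  [0,-25,0,0,0,0],
])

```text
time: 16.92
tool_pos: [0.608, -0.2491, 0.1726]
ee_rot: [-3.141, -0.002, 3.08]
wrist_force: [-0.4, 0.4, -0.8]
width: 0.0279
finger_force: 30.0
```

>>> send_rows([
  [0,-11,0,0,0,0],
  [0,0,-10,0,0,0],
  [0,0,-20,0,0,0],
  [0,0,-25,0,0,0],
  [0,0,-25,0,0,0],
  [0,0,-15,0,0,0],
  [0,0,-5,0,0,0],
  [0,0,0,0,0,0],
])

```text
time: 17.58
tool_pos: [0.6081, -0.2546, 0.0703]
ee_rot: [3.139, -0.005, 3.083]
wrist_force: [1.1, -0.8, -1.9]
width: 0.0279
finger_force: 30.0
```

>>> send_rows([
  [0,0,0,0,0,0],
  [0,0,0,0,0,0],
])

```text
time: 17.75
tool_pos: [0.6106, -0.2566, 0.075]
ee_rot: [-3.141, 0.003, 3.082]
wrist_force: [-0.0, 0.0, -0.0]
width: 0.0277
finger_force: 30.0
```

>>> send_rows([
  [0,0,-5,0,0,0],
  [0,0,-6,0,0,0],
  [0,0,-5,0,0,0],
  [0,0,-3,0,0,0],
  [0,0,-1,0,0,0],
  [0,0,0,0,0,0],
  [0,0,0,0,0,0],
])

```text
time: 18.33
tool_pos: [0.6095, -0.2568, 0.053]
ee_rot: [3.141, -0.0, 3.082]
wrist_force: [-0.4, 0.0, -0.5]
width: 0.0277
finger_force: 30.0
```

>>> send_rows([
  [0,0,-0.8,0,0,0],
  [0,0,0,0,0,0],
  [0,0,0,0,0,0],
])

```text
time: 18.58
tool_pos: [0.6097, -0.2568, 0.0525]
ee_rot: [-3.142, 0.0, 3.082]
wrist_force: [0.1, 0.4, -1.1]
width: 0.0281
finger_force: 30.0
```

>>> send_rows([
  [0,0,-0.8,0,0,0],
  [0,0,0,0,0,0],
  [0,0,0,0,0,0],
])

```text
time: 18.83
tool_pos: [0.6096, -0.2567, 0.0515]
ee_rot: [3.141, -0.0, 3.082]
wrist_force: [-0.4, 0.7, -1.6]
width: 0.0278
finger_force: 30.0
```

>>> send_rows([
  [0,0,-0.7,0,0,0],
  [0,0,0,0,0,0],
  [0,0,0,0,0,0],
])

```text
time: 19.08
tool_pos: [0.6097, -0.2568, 0.0514]
ee_rot: [-3.141, 0.0, 3.082]
wrist_force: [-1.6, 0.4, 2.5]
width: 0.0278
finger_force: 30.0
```

>>> send_rows([
  [0,0,0,0,0,0],
  [0,0,0,0,0,0],
  [0,0,0,0,0,0],
  [0,0,0,0,0,0],
  [0,0,0,0,0,0],
  [0,0,0,0,0,0],
  [0,0,0,0,0,0],
  [0,0,0,0,0,0],
], grip=94)

```text
time: 19.75
tool_pos: [0.6096, -0.2568, 0.0508]
ee_rot: [3.142, -0.0, 3.082]
wrist_force: [1.3, 0.4, 0.4]
width: 0.0776
finger_force: 0.0
```

>>> send_rows([
  [0,0,10,0,0,0],
  [0,0,25,0,0,0],
  [0,0,30,0,0,0],
  [0,0,30,0,0,0],
  [0,0,30,0,0,0],
  [0,0,30,0,0,0],
  [0,0,30,0,0,0],
  [0,0,25,0,0,0],
])

```text
time: 20.42
tool_pos: [0.6097, -0.2568, 0.2647]
ee_rot: [-3.14, 0.003, 3.082]
wrist_force: [-0.1, -0.1, 0.3]
width: 0.0939
finger_force: 0.0
```

Run:
```python
from h import *
m=optics.camera_model("wrist");im=optics.snapshot("wrist")
np.savez("w6.npz",im=im,**m)
```

>>> send_rows([
  [0,30,0,0,0,0.0075],
  [0,31,0,0,0,0.0075],
  [0,32,0,0,0,0.0075],
  [0,32,0,0,0,0.0075],
  [0,32,0,0,0,0.0075],
  [0,32,0,0,0,0.0075],
  [0,32,0,0,0,0.0075],
  [0,32,0,0,0,0.0075],
])

```text
time: 21.13
tool_pos: [0.6093, -0.0022, 0.2614]
ee_rot: [3.142, 0.001, -3.141]
wrist_force: [0.3, 0.2, -0.0]
width: 0.0938
finger_force: 0.0
```

>>> send_rows([
  [0,32,0,0,0,0],
  [0,32,0,0,0,0],
  [0,32,0,0,0,0],
  [0,32,0,0,0,0],
  [0,32,0,0,0,0],
  [0,32,0,0,0,0],
  [0,32,0,0,0,0],
  [0,24,0,0,0,0],
])

```text
time: 21.8
tool_pos: [0.609, 0.2469, 0.2612]
ee_rot: [3.141, 0.0, -3.14]
wrist_force: [-0.3, -0.0, -0.4]
width: 0.0938
finger_force: 0.0
```

>>> send_rows([
  [0,0,0,0,0,0],
  [0,0,0,0,0,0],
  [0,0,0,0,0,0],
])

```text
time: 22.05
tool_pos: [0.6096, 0.2436, 0.261]
ee_rot: [-3.141, 0.0, 3.141]
wrist_force: [0.4, -1.2, -0.4]
width: 0.0943
finger_force: 0.0
```

Run:
```python
from h import *
o=sensors.get_obs();m=optics.camera_model("wrist");im=optics.snapshot("wrist")
print(o["tool_pos"],o["ee_rot"]); np.savez("w7.npz",im=im,**m)
a=np.load("w6.npz");
A=a["im"][90:260,205:305];B=im[90:260,205:305]
cv2.imwrite("pics/w7.png",cv2.resize(np.hstack([A,B])[:,:,::-1],None,fx=3.5,fy=3.5,interpolation=cv2.INTER_CUBIC))
```

```text
[0.60960991 0.24361368 0.26098041] [-3.14095590e+00  2.53661080e-04  3.14149254e+00]
```

View pics/w7.png

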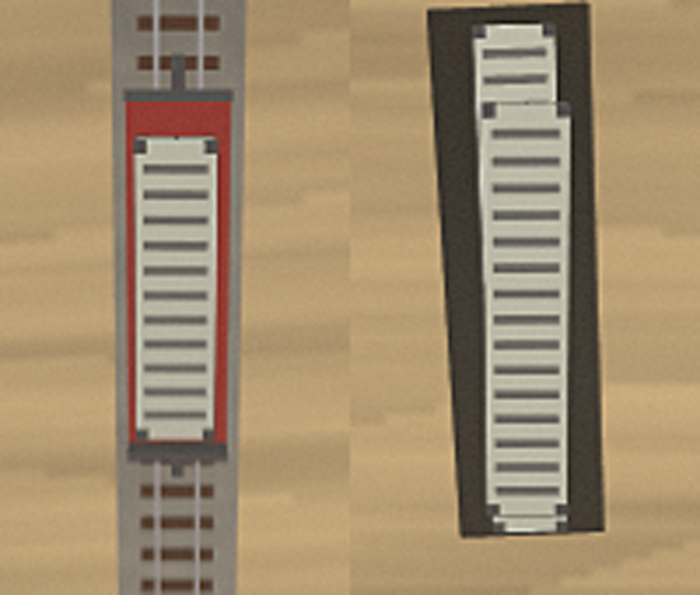

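Run:
```python
from h import *
def q(f,p,z,o):
    d=np.load(f)
    P=ray(d,[[205+(u-o)/3.5-.36,90+v/3.5-.36] for u,v in p],z)*1000
    f=(P[0]+P[1])/2-(P[2]+P[3])/2; L=np.linalg.norm(f); f*=np.sign(f[0])
    print(P.round(1).tolist(),P.mean(0).round(1),L.round(1),np.degrees(np.arctan2(f[1],f[0])).round(2))
q("w6.npz",[(134,138),(217,138),(137,440),(214,440)],.054,0)
q("w6.npz",[(126,101),(231,101),(130,444),(226,444)],.022,0)
q("w7.npz",[(481,101),(571,101),(487,516),(569,516)],.068,350)
```

```text
[[557.2, -266.4], [558.8, -238.6], [663.9, -272.7], [665.6, -245.0]] [ 611.4 -255.7] 106.9 -3.43
[[545.3, -269.7], [547.6, -231.7], [676.2, -277.4], [678.5, -239.8]] [ 611.9 -254.6] 131.1 -3.48
[[544.8, 230.8], [544.8, 259.3], [686.0, 231.4], [686.0, 260.1]] [615.4 245.4] 141.1 0.28
```

>>> send_rows([
  [2.5,0,-12,0,0,0.005],
  [2.5,0,-25,0,0,0],
  [0,0,-30,0,0,0],
  [0,0,-30,0,0,0],
  [0,0,-30,0,0,0],
  [0,0,-30,0,0,0],
  [0,0,-22,0,0,0],
  [0,0,-8,0,0,0],
], grip=80)

```text
time: 22.77
tool_pos: [0.6118, 0.2418, 0.0678]
ee_rot: [-3.139, -0.009, -3.138]
wrist_force: [-0.0, 0.9, -0.4]
width: 0.0799
finger_force: 0.0
```

>>> send_rows([
  [0,0,-3,0,0,0],
  [0,0,0,0,0,0],
  [0,0,0,0,0,0],
], grip=50)

```text
time: 23.02
tool_pos: [0.6158, 0.2441, 0.0727]
ee_rot: [3.141, 0.003, -3.137]
wrist_force: [0.2, 0.4, 0.3]
width: 0.0633
finger_force: 0.0
```

>>> send_rows([
  [-0.3,0,-5,0,0,0],
  [0,0,0,0,0,0],
  [0,0,0,0,0,0],
  [0,0,0,0,0,0],
  [0,0,0,0,0,0],
  [0,0,0,0,0,0],
  [0,0,0,0,0,0],
  [0,0,0,0,0,0],
], grip=20)

```text
time: 23.68
tool_pos: [0.6145, 0.2444, 0.0662]
ee_rot: [3.141, 0.001, -3.136]
wrist_force: [-0.2, 0.8, 1.9]
width: 0.0279
finger_force: 30.0
```

>>> send_rows([
  [0,0,4,0,0,0],
  [0,0,8,0,0,0],
  [0,0,12,0,0,0],
  [0,0,12,0,0,0],
  [0,0,12,0,0,0],
  [0,0,12,0,0,0],
  [0,0,8,0,0,0],
  [0,0,2,0,0,0],
])

```text
time: 24.35
tool_pos: [0.6155, 0.2446, 0.1392]
ee_rot: [3.14, 0.005, -3.136]
wrist_force: [0.3, 0.5, -0.2]
width: 0.0275
finger_force: 30.0
```

>>> send_rows([
  [-6,-8,0,0,0,-0.003],
  [-12,-15,0,0,0,-0.003],
  [-14,-17,0,0,0,-0.003],
  [-15,-18,0,0,0,-0.003],
  [-15,-18,0,0,0,-0.003],
  [-14,-17,0,0,0,-0.003],
  [-12,-15,0,0,0,-0.003],
  [-6.5,-10.2,0,0,0,-0.003],
])

```text
time: 25.02
tool_pos: [0.5174, 0.1243, 0.1348]
ee_rot: [-3.141, -0.003, 3.122]
wrist_force: [1.6, -0.4, -1.6]
width: 0.028
finger_force: 30.0
```

>>> send_rows([
  [0,0,0,0,0,0],
  [0,0,-8,0,0,0],
  [0,0,-14,0,0,0],
  [0,0,-16,0,0,0],
  [0,0,-14,0,0,0],
  [0,0,-8,0,0,0],
  [0,0,0,0,0,0],
  [0,0,0,0,0,0],
])

```text
time: 25.68
tool_pos: [0.5197, 0.1265, 0.0751]
ee_rot: [3.142, -0.001, 3.123]
wrist_force: [0.5, 0.9, 0.4]
width: 0.0279
finger_force: 30.0
```

>>> send_rows([
  [0,0,0,0,0,0],
  [0,0,0,0,0,0],
])

```text
time: 25.85
tool_pos: [0.5207, 0.1264, 0.0769]
ee_rot: [3.141, 0.002, 3.123]
wrist_force: [0.2, 0.0, -0.0]
width: 0.0274
finger_force: 30.0
```

>>> send_rows([
  [-0.4,0,-6,0,0,0],
  [0,0,-7,0,0,0],
  [0,0,-6,0,0,0],
  [0,0,-3,0,0,0],
  [0,0,-1,0,0,0],
  [0,0,0,0,0,0],
  [0,0,0,0,0,0],
])

```text
time: 26.43
tool_pos: [0.5194, 0.126, 0.0527]
ee_rot: [3.141, 0.0, 3.123]
wrist_force: [0.3, -0.3, -0.3]
width: 0.0278
finger_force: 30.0
```

>>> send_rows([
  [0,0,-0.8,0,0,0],
  [0,0,0,0,0,0],
  [0,0,0,0,0,0],
])

```text
time: 26.68
tool_pos: [0.5196, 0.1261, 0.0522]
ee_rot: [3.141, 0.001, 3.123]
wrist_force: [-0.4, 0.6, 0.0]
width: 0.0277
finger_force: 30.0
```

>>> send_rows([
  [0,0,-0.8,0,0,0],
  [0,0,0,0,0,0],
  [0,0,0,0,0,0],
])

```text
time: 26.93
tool_pos: [0.5196, 0.1261, 0.0522]
ee_rot: [3.141, 0.001, 3.123]
wrist_force: [-3.1, -0.4, 5.8]
width: 0.0281
finger_force: 30.0
```

>>> send_rows([
  [0,0,-0.7,0,0,0],
  [0,0,0,0,0,0],
  [0,0,0,0,0,0],
])

```text
time: 27.18
tool_pos: [0.5197, 0.1261, 0.0522]
ee_rot: [3.141, 0.001, 3.123]
wrist_force: [-3.8, -0.5, 9.0]
width: 0.0274
finger_force: 30.0
```

>>> send_rows([
  [0,0,0.7,0,0,0],
  [0,0,0,0,0,0],
  [0,0,0,0,0,0],
  [0,0,0,0,0,0],
  [0,0,0,0,0,0],
  [0,0,0,0,0,0],
  [0,0,0,0,0,0],
  [0,0,0,0,0,0],
], grip=80)

```text
time: 27.85
tool_pos: [0.5193, 0.126, 0.0511]
ee_rot: [3.142, -0.0, 3.123]
wrist_force: [-0.2, -0.2, -0.2]
width: 0.0771
finger_force: 0.0
```

>>> send_rows([
  [0,0,10,0,0,0],
  [0,0,25,0,0,0],
  [0,0,30,0,0,0],
  [0,0,30,0,0,0],
  [0,0,30,0,0,0],
  [0,0,30,0,0,0],
  [0,0,30,0,0,0],
  [0,0,25,0,0,0],
])

```text
time: 28.52
tool_pos: [0.5195, 0.1261, 0.2648]
ee_rot: [3.141, 0.003, 3.123]
wrist_force: [1.0, -0.4, 0.4]
width: 0.0797
finger_force: 0.0
```

Run:
```python
from h import *
m=optics.camera_model("wrist");im=optics.snapshot("wrist")
np.savez("w8.npz",im=im,**m)
```

>>> send_rows([
  [8,10,0,0,0,0.002],
  [12,15,0,0,0,0.002],
  [12,16,0,0,0,0.002],
  [12,16,0,0,0,0.002],
  [12,16,0,0,0,0.002],
  [12,16,0,0,0,0.002],
  [12,15,0,0,0,0.002],
  [11,14,0,0,0,0.002],
])

```text
time: 29.23
tool_pos: [0.6106, 0.2457, 0.2587]
ee_rot: [-3.141, -0.003, 3.14]
wrist_force: [0.6, -0.7, 1.4]
width: 0.0799
finger_force: 0.0
```

>>> send_rows([
  [0,0,0,0,0,0],
  [0,0,0,0,0,0],
  [0,0,0,0,0,0],
])

```text
time: 29.48
tool_pos: [0.6099, 0.2439, 0.2599]
ee_rot: [-3.141, -0.002, 3.139]
wrist_force: [-0.8, -0.3, 0.7]
width: 0.0802
finger_force: 0.0
```

Run:
```python
from h import *
o=sensors.get_obs();m=optics.camera_model("wrist");im=optics.snapshot("wrist")
print(o["tool_pos"],o["ee_rot"]); np.savez("w9.npz",im=im,**m)
a=np.load("w8.npz");
A=a["im"][80:260,205:305];B=im[80:260,205:305]
cv2.imwrite("pics/w9.png",cv2.resize(np.hstack([A,B])[:,:,::-1],None,fx=3.3,fy=3.3,interpolation=cv2.INTER_CUBIC))
```

```text
[0.60988747 0.24385678 0.2599342 ] [-3.14068237e+00 -2.22159027e-03  3.13879948e+00]
```

View pics/w9.png

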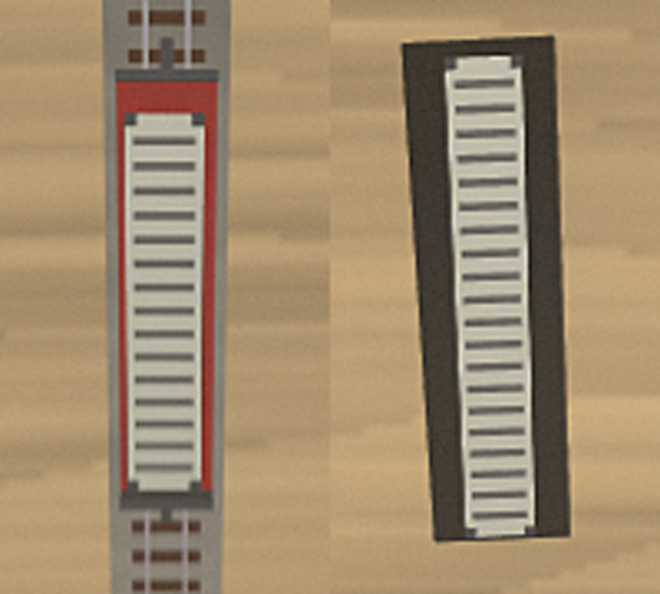

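Run:
```python
from h import *
def q(f,p,z,o):
    d=np.load(f)
    P=ray(d,[[205+(u-o)/3.3-.36,80+v/3.3-.36] for u,v in p],z)*1000
    f=(P[0]+P[1])/2-(P[2]+P[3])/2; L=np.linalg.norm(f); f*=np.sign(f[0])
    print(P.round(1).tolist(),P.mean(0).round(1),L.round(1),np.degrees(np.arctan2(f[1],f[0])).round(2))
q("w8.npz",[(125,114),(205,114),(127,492),(203,492)],.054,0)
q("w8.npz",[(117,82),(218,82),(121,491),(213,491)],.022,0)
q("w9.npz",[(445,57),(522,55),(466,536),(535,535)],.036,330)
```

```text
[[450.5, 114.7], [451.1, 142.9], [592.4, 111.4], [593.0, 140.8]] [521.8 127.5] 141.9 -1.09
[[438.7, 110.9], [439.5, 149.3], [604.4, 107.5], [605.2, 146.2]] [522.  128.5] 165.7 -1.12
[[519.9, 227.2], [519.3, 255.0], [705.7, 232.9], [705.3, 260.9]] [612.5 244. ] 186.0 1.8
```

>>> send_rows([
  [1.6,-1.5,-12,0,0,0.034],
  [0,0,-25,0,0,0],
  [0,0,-33,0,0,0],
  [0,0,-33,0,0,0],
  [0,0,-33,0,0,0],
  [0,0,-33,0,0,0],
  [0,0,-30,0,0,0],
  [0,0,-15,0,0,0],
], grip=80)

```text
time: 30.2
tool_pos: [0.609, 0.2408, 0.0426]
ee_rot: [-3.14, -0.007, -3.111]
wrist_force: [0.0, -0.6, -0.9]
width: 0.0801
finger_force: 0.0
```

>>> send_rows([
  [0,0,-5,0,0,0],
  [0,0,0,0,0,0],
  [0,0,0,0,0,0],
], grip=50)

```text
time: 30.45
tool_pos: [0.6126, 0.2423, 0.0438]
ee_rot: [3.141, 0.002, -3.111]
wrist_force: [-0.6, -0.1, 0.9]
width: 0.0634
finger_force: 0.0
```

>>> send_rows([
  [0,0,-5,0,0,0],
  [0,0,-3,0,0,0],
  [0,0,0,0,0,0],
  [0,0,0,0,0,0],
  [0,0,0,0,0,0],
  [0,0,0,0,0,0],
  [0,0,0,0,0,0],
  [0,0,0,0,0,0],
], grip=20)

```text
time: 31.12
tool_pos: [0.6122, 0.2427, 0.0347]
ee_rot: [3.141, 0.001, -3.11]
wrist_force: [0.1, 0.4, 1.5]
width: 0.0277
finger_force: 30.0
```

>>> send_rows([
  [0,0,4,0,0,0],
  [0,0,10,0,0,0],
  [0,0,18,0,0,0],
  [0,0,20,0,0,0],
  [0,0,20,0,0,0],
  [0,0,20,0,0,0],
  [0,0,15,0,0,0],
  [0,0,8,0,0,0],
])

```text
time: 31.78
tool_pos: [0.6131, 0.2429, 0.153]
ee_rot: [3.14, 0.005, -3.11]
wrist_force: [-0.2, 0.5, -0.9]
width: 0.0275
finger_force: 30.0
```

>>> send_rows([
  [0,-10,0,0,0,0.007],
  [0.5,-20,0,0,0,0.007],
  [0.5,-28,0,0,0,0.007],
  [0.5,-28,0,0,0,0.007],
  [0.5,-28,0,0,0,0.007],
  [0.5,-28,0,0,0,0.007],
  [0.3,-28,0,0,0,0.007],
  [0,-28,0,0,0,0.007],
])

```text
time: 32.45
tool_pos: [0.6136, 0.0425, 0.1475]
ee_rot: [-3.142, -0.003, -3.054]
wrist_force: [0.5, -0.1, -1.3]
width: 0.0278
finger_force: 30.0
```

>>> send_rows([
  [0,-28,0,0,0,0.007],
  [0,-28,0,0,0,0.007],
  [0,-28,0,0,0,0.007],
  [0,-28,0,0,0,0.007],
  [0,-28,0,0,0,0.007],
  [0,-20,0,0,0,0],
  [0,-8,0,0,0,0],
  [0,0,0,0,0,0],
])

```text
time: 33.12
tool_pos: [0.6138, -0.1256, 0.1478]
ee_rot: [3.141, -0.002, -3.023]
wrist_force: [0.3, -0.2, -1.2]
width: 0.0279
finger_force: 30.0
```

>>> send_rows([
  [0,0,-8,0,0,0],
  [0,0,-16,0,0,0],
  [0,0,-18,0,0,0],
  [0,0,-18,0,0,0],
  [0,0,-12,0,0,0],
  [0,0,-4,0,0,0],
  [0,0,0,0,0,0],
  [0,0,0,0,0,0],
])

```text
time: 33.78
tool_pos: [0.6151, -0.1228, 0.0736]
ee_rot: [3.142, 0.001, -3.018]
wrist_force: [-0.9, -0.2, -0.5]
width: 0.028
finger_force: 30.0
```

>>> send_rows([
  [0,0,0,0,0,0],
  [0,0,0,0,0,0],
])

```text
time: 33.95
tool_pos: [0.6157, -0.1236, 0.0748]
ee_rot: [-3.141, 0.003, -3.019]
wrist_force: [-0.5, -0.2, -0.9]
width: 0.028
finger_force: 30.0
```

Run:
```python
from h import *
o=sensors.get_obs();m=optics.camera_model("wrist");im=optics.snapshot("wrist")
print(o["tool_pos"],o["ee_rot"]); np.savez("w10.npz",im=im,**m)
cv2.imwrite("pics/w10.png",im[:,:,::-1])
```

```text
[ 0.61572198 -0.12355939  0.07483269] [-3.14060517e+00  2.62885454e-03 -3.01922141e+00]
```

View pics/w10.png

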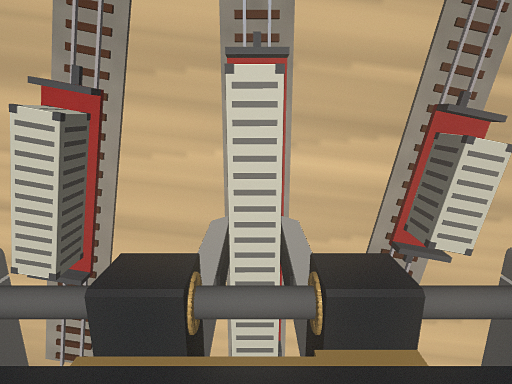

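Run:
```python
from h import *
d=np.load("w10.npz")
print(ray(d,[[226,52],[289,52]],.034)*1000, ray(d,[[226,65],[283,65]],.0763)*1000)
```

```text
[[ 513.47067483 -152.54616591]
 [ 508.91754244 -115.43667204]] [[ 526.23626151 -147.47233389]
 [ 522.97687811 -120.90176251]]
```

>>> send_rows([
  [-0.5,1.8,-5,0,0,0],
  [0,0,-6,0,0,0],
  [0,0,-5,0,0,0],
  [0,0,-3,0,0,0],
  [0,0,-1,0,0,0],
  [0,0,0,0,0,0],
  [0,0,0,0,0,0],
])

```text
time: 34.58
tool_pos: [0.6143, -0.1217, 0.053]
ee_rot: [3.141, -0.0, -3.019]
wrist_force: [0.5, -0.2, 0.0]
width: 0.028
finger_force: 30.0
```

>>> send_rows([
  [0,0,-0.8,0,0,0],
  [0,0,0,0,0,0],
  [0,0,0,0,0,0],
])

```text
time: 34.83
tool_pos: [0.6145, -0.1218, 0.0526]
ee_rot: [-3.141, 0.001, -3.019]
wrist_force: [-0.2, -0.6, -0.6]
width: 0.0277
finger_force: 30.0
```

>>> send_rows([
  [0,0,-0.8,0,0,0],
  [0,0,0,0,0,0],
  [0,0,0,0,0,0],
])

```text
time: 35.08
tool_pos: [0.6145, -0.1218, 0.0526]
ee_rot: [-3.141, 0.001, -3.019]
wrist_force: [-1.3, 0.4, 6.1]
width: 0.0277
finger_force: 30.0
```

>>> send_rows([
  [0,0,-0.4,0,0,0],
  [0,0,0,0,0,0],
  [0,0,0,0,0,0],
])

```text
time: 35.33
tool_pos: [0.6145, -0.1217, 0.0526]
ee_rot: [-3.141, 0.001, -3.019]
wrist_force: [-1.4, -0.1, 6.7]
width: 0.0275
finger_force: 30.0
```

>>> send_rows([
  [0,0,0.5,0,0,0],
  [0,0,0,0,0,0],
  [0,0,0,0,0,0],
  [0,0,0,0,0,0],
  [0,0,0,0,0,0],
  [0,0,0,0,0,0],
  [0,0,0,0,0,0],
  [0,0,0,0,0,0],
], grip=80)

```text
time: 36.0
tool_pos: [0.6143, -0.1216, 0.0516]
ee_rot: [3.141, -0.0, -3.019]
wrist_force: [1.1, 0.9, 0.6]
width: 0.0771
finger_force: 0.0
```

>>> send_rows([
  [0,0,10,0,0,0],
  [0,0,25,0,0,0],
  [0,0,30,0,0,0],
  [0,0,30,0,0,0],
  [0,0,30,0,0,0],
  [0,0,30,0,0,0],
  [0,0,30,0,0,0],
  [0,0,25,0,0,0],
])

```text
time: 36.67
tool_pos: [0.6144, -0.1217, 0.2656]
ee_rot: [-3.14, 0.003, -3.019]
wrist_force: [-0.5, 0.3, -0.0]
width: 0.08
finger_force: 0.0
```

>>> send_rows([
  [0,0,0,0,0,0],
  [0,0,0,0,0,0],
  [0,0,0,0,0,0],
])

```text
time: 36.92
tool_pos: [0.6139, -0.1215, 0.261]
ee_rot: [3.141, -0.001, -3.019]
wrist_force: [0.2, -0.9, -0.5]
width: 0.0799
finger_force: 0.0
```

Run:
```python
from h import *
im=optics.snapshot("wrist")
cv2.imwrite("pics/w11.png",cv2.resize(im[:,:,::-1],(800,600)))
print(sensors.get_obs()["time"])
```

```text
36.9667
```

View pics/w11.png

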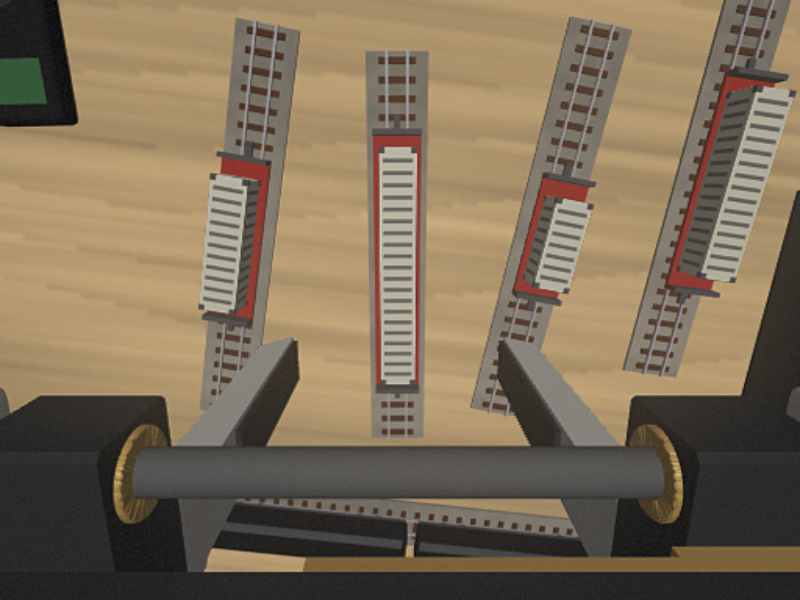

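All four containers lie centred and square on their wagons; box53 spans rows 147–385 at column 398, mid-deck.

```bash
python3 -c "
from bench import ticket
print(ticket.close_job())"
```

```text
the job is handed in; nothing more can be done
None
```

All four containers were set down on their own wagons, flat and centred by the camera checks, the locomotive and hand controller were not touched, and the job was handed in at about 37 s (the verdict was not shown).

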